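# Seat the idler block, then hold the belt tensioner arm back past its click

## Robot

A 7-joint arm with a two-finger parallel gripper is mounted at the origin on a cart in front of the work surface, level with it; the furniture and walls round the work are solid. World frame = base frame: x ahead of the robot, y to its left, z up, the work surface at z = 0. Lengths are in m, angles in degrees, forces in N, time in s.
With the tool pointing down it reaches from about 0.375 to 0.925 m from the base axis. Payload 3.1 kg.
Tool frame: the origin (TCP) lies between the finger pads; the fingertips stand 17 mm ahead of it and the grasp point (between the pads) lies 2 mm behind it; z points along the fingers, y is the line along which they close (so a half turn about z gives the same grasp; the last joint's range is limited). The gripper opens to 85 mm and grips with 20 to 120 N. Pads are 22 mm wide; open, the fingers measure 114 mm over their backs; the gripper's body (76 mm by 85 mm) begins 54 mm behind the grasp point. The pads swing forward as they close: fully open they stand 13 mm farther back than shut.
Start: joints at [-75.161, 21.939, 2.515, 91.553, -1.026, 66.532, -2.859], TCP at [0.227, 0.609, 0.248] pointing down, gripper open.
Joint ranges: [-149.38, 149.38], [-23.57, 123.04], [-84.95, 90], [0, 143.3], [-89.99, 269.99], [3.08, 112.72], [-163.45, 163.45]. Speed limits (degrees/s): [159.86, 159.86, 180, 180, 180, 180, 180].

## Interface

Orientations are given as [roll, pitch, yaw] about the fixed x, y, z axes, in that order (R = Rz(yaw) Ry(pitch) Rx(roll)).
In Python, from cell import robot gives the robot as it stands. The module is installed in compiled form; this text tells all that it offers. Calls block until the motion is done:
- robot.move_ptp(position, orientation): joint-space move of the TCP to a pose.
- robot.move_linear(position, ori=None, vel=0.15): straight line of the TCP; ori=None keeps the orientation; vel is the mean speed in m/s.
- robot.goto_joints(angles): joint-space move.
- robot.set_gripper(opening, force=None): finger opening in m; force is the grip in N (None keeps the last); returns when the fingers have stopped.
- robot.hold(seconds).
- robot.ik(position, orientation): joint angles nearest the present ones, or None.
- robot.get_image(name): name is "side" or "top"; returns the picture (420x560x3 uint8, red, green, blue); there is no depth.
- robot.get_calibration(name): a dict with "camera_matrix" (3x3 intrinsics, pixels), "rvec" (rotation vector, rad) and "tvec" (3), from world to camera coordinates, as OpenCV has them. Camera axes: x right, y down, z forward; pixel columns grow to the right and rows downward; lengths in m; the calibration is good to about 2 mm. A picture is of the moment at which its call begins. get_calibration takes no time and is no camera call.
A pose or a line that the arm cannot do raises robot.IKError and nothing moves.
- robot.sign_off(): hands the job in; it is judged then, once.
Readings, each from a call of its own:
- robot.read_t(): time.
- robot.read_qpos(): joint angles.
- robot.read_joint_vel(): joint speeds.
- robot.read_effort(): joint torques, N m.
- robot.read_tool_pos(): TCP position.
- robot.read_tcp_rot(): TCP orientation.
- robot.read_contact_force(): force on the tool from outside, world axes, zero at the start.
- robot.read_moment(): the same for the moment, N m.
- robot.read_grip_width(): finger opening in m.
- robot.read_finger_force(): force on a finger pad.
Only numpy, scipy, OpenCV 4.12 (cv2) and the standard library are available. Lean on these libraries where they do the work, as an engineer would, in place of code of your own. Each camera call takes 0.05 s, during which the arm holds its last target. There are 200 camera calls.

## Task

On the belt tensioner unit fixed to the packing table, first seat the loose blue idler block flat and square on the floor of the unit's rectangular pocket, and let go of it. Then push the sprung yellow arm back by its black roller, away from the pocket, until the red pawl clicks in behind it and on to its end stop or nearly so, and finish while still holding the arm back there with the fingers, clear of the pawl. Do not knock the other things on the table about.

Things in the scene. Friction and masses are not known exactly. Their poses are not given: they have to be found in the camera images.
- block_center (a point): Centre of the loose blue idler block (0.2 to 0.4 kg), 30 mm above its underside; axes of the block, z up. Flange 80 (x) x 60 (y) x 14 mm; on it a pedestal 44 (x) x 30 (y) mm, 14 to 48 mm above the underside, to be gripped across its 30 mm; on that a steel pulley, diameter 28 mm, up to 60 mm. It fits the pocket either way round.
- pocket (a point): Centre of the pocket floor, 18 mm above the table; axes of the tensioner unit, z up. Pocket 84 (x) x 64 (y) mm, 10 mm deep, chamfered, in an dark steel frame 108 x 88 mm with its top 28 mm above the table. The unit's grey fixed base plate, 210 (x) x 240 (y) x 14 mm, has its centre at x +20, y -70 mm from here.
- pivot (a point): Point on the upright pivot axis of the tensioner arm, at table height (z = 0), axes of the unit. It lies at x +105, y -120 mm from the pocket centre in the unit's axes.
- tensioner_arm (a joint): Angle q of the yellow arm (rad): 0 at rest, 0.66 at its end stop, growing as the roller swings away from the pocket. Roller centre: 115 mm from the pivot in the direction (-cos(q-0.30), -sin(q-0.30)) of the unit's x, y axes. Spring: 4 N at the roller at rest, 9 N at the stop; passing the pawl adds up to 6 N. It clicks at about 0.43 and then holds the arm at about 0.43.
- roller_mid (a point): Middle of the black upright roller at the free end of the yellow arm, 58 mm above the table; it moves with the arm. Roller: 24 mm in diameter (27 mm at its end flanges), from 34 to 82 mm above the table, with a 4 mm steel cap. The arm's beam below it lies 20 to 36 mm above the table.
- roller: The same black roller as a solid, turning freely on its upright pin (origin at its lower end, 34 mm above the table); the thing to push on.
- pawl (a joint): Slide of the red sprung pawl at the robot's side of the arm tip (m): 0 when out (at the start, and again when it has clicked in behind the arm), up to about 0.008 while the arm's tooth passes it. Pawl and its blue guide stand no higher than 40 mm above the table.
- idler_block: The idler block as a solid; origin at the centre of its underside.
- washi_roll: Bystander: small teal tape roll, 60 mm in diameter, 15 mm high, origin at its underside.
- glue_stick: Bystander: glue stick with orange cap lying on the table, 25 x 88 x 25 mm, origin at its underside.
- coasters: Bystander: low stack of green felt coasters, 97 x 97 x 21 mm, origin at its underside.
Things that resemble listed ones, but are neither listed nor needed, are in the scene too. Of the things shaped like the idler_block, the blue one is meant.

How it is judged:
By the outcome, as a careful person would: the job done as asked, in the order asked, and still so for the second after the job is handed in, while the arm keeps its last pose, push and grip.
It also fails if it takes over 58 s, if anything falls off the work surface, if the arm or the gripper's body presses on something with over 40 N, if the wrist force passes 120 N, or if a joint passes its speed limit or range.

## Working session

There is one attempt and no reset: what is moved stays moved. The work goes in short steps, each a Python script; the robot and the scene stay as the last script left them, time stands still between calls to the robot, and variables do not carry over. Pictures are saved under pics/ and viewed, at most 10 in all, crops included, and the job is handed in when it is done.

```bash
mkdir -p pics
python3 - <<'E'
from cell import robot
import cv2
for n in("top","side"):
    cv2.imwrite(f"pics/{n}0.png",robot.get_image(n)[:,:,::-1])
    c=robot.get_calibration(n);print(n,c)
    R=cv2.Rodrigues(c["rvec"])[0];print(-R.T@c["tvec"].ravel() if hasattr(c["tvec"],'ravel') else c)
print(robot.read_t(),robot.read_tcp_rot())
E
```

```text
top {'camera_matrix': array([[439.6956319 ,   0.        , 290.21852738],
       [  0.        , 439.6956319 , 211.35069167],
       [  0.        ,   0.        ,   1.        ]]), 'rvec': array([ 2.20436203, -2.15449108,  0.05494142]), 'tvec': array([0.18677913, 0.52824484, 1.21150117])}
[0.44201772 0.17779756 1.24686507]
side {'camera_matrix': array([[440.42643372,   0.        , 282.90196359],
       [  0.        , 440.42643372, 199.9095418 ],
       [  0.        ,   0.        ,   1.        ]]), 'rvec': array([ 2.16777385, -0.43364347,  0.24673732]), 'tvec': array([-0.40624638,  0.28301426,  0.72674486])}
[ 0.19612367 -0.54204903  0.66408557]
0.1 [-1.79864014e+02  8.80133469e-03  1.59563143e+02]
```

View pics/top0.png

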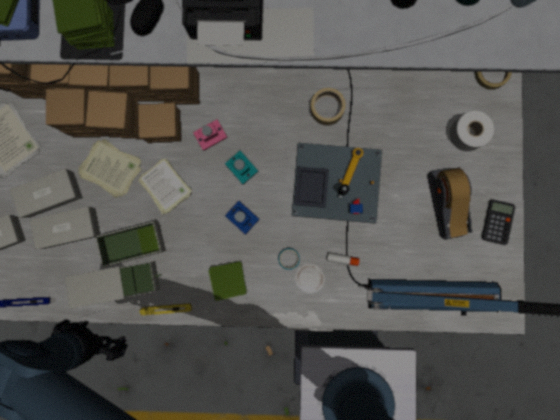

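View pics/side0.png

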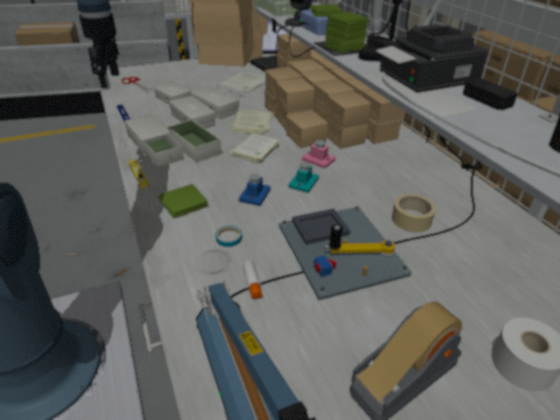

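The top view (up is +x, left is +y) shows three blocks of this shape: blue at about (241,217), teal (241,167) and pink (210,134). The blue one fits the description. The grey unit plate spans about (291–382, 143–222), with the pocket at (311,187), the roller at (343,189) and the pawl at (357,206). I'll confirm the block in a crop and measure.

```bash
cat > h.py <<'E'
import cv2,numpy as np
from cell import robot
def ray(n,px,z):
    c=robot.get_calibration(n);R=cv2.Rodrigues(c["rvec"])[0];C=-R.T@c["tvec"]
    p=cv2.undistortPoints(np.float64(px).reshape(-1,1,2),c["camera_matrix"],None).reshape(-1,2)
    d=np.c_[p,np.ones(len(p))]@R
    return C+d*((z-C[2])/d[:,2])[:,None]
def big(m):
    cs=cv2.findContours(m,cv2.RETR_EXTERNAL,cv2.CHAIN_APPROX_NONE)[0]
    return max(cs,key=cv2.contourArea)
E
python3 - <<'E'
from h import *
im=cv2.imread("pics/top0.png");hsv=cv2.cvtColor(im,cv2.COLOR_BGR2HSV)
a=cv2.resize(im[110:240,190:390],None,fx=4,fy=4,interpolation=cv2.INTER_CUBIC)
cv2.imwrite("pics/crop1.png",cv2.convertScaleAbs(a,alpha=1.6))
print([ (p,hsv[p[1],p[0]].tolist()) for p in [(230,217),(241,205),(311,187),(330,210),(300,150),(270,180),(297,187),(365,165)]])
# blue block
m=np.zeros(im.shape[:2],np.uint8);m[190:245,215:270]=cv2.inRange(hsv,(100,130,40),(125,255,255))[190:245,215:270]
c=big(m);print(cv2.contourArea(c),cv2.minAreaRect(c))
E
```

```text
[((230, 217), [107, 230, 83]), ((241, 205), [109, 192, 85]), ((311, 187), [115, 33, 46]), ((330, 210), [97, 35, 66]), ((300, 150), [104, 41, 68]), ((270, 180), [24, 11, 114]), ((297, 187), [125, 33, 46]), ((365, 165), [96, 55, 70])]
486.5 ((241.6651611328125, 216.96835327148438), (26.90690803527832, 19.507511138916016), 42.273685455322266)
```

View pics/crop1.png

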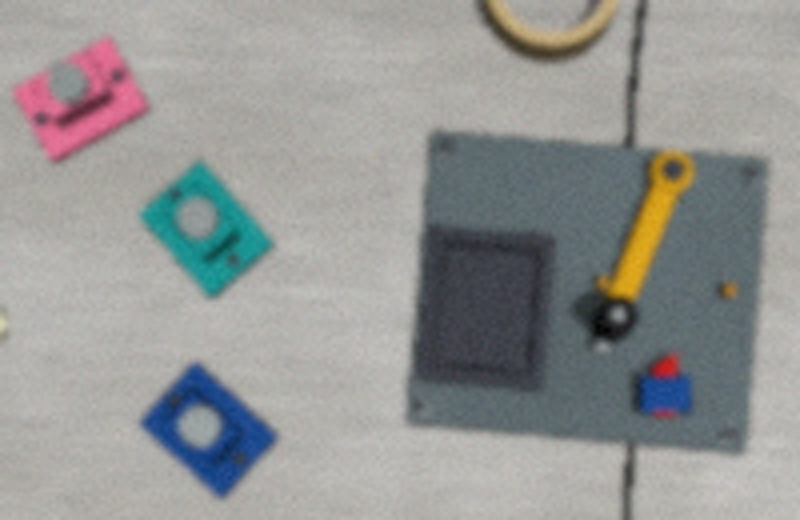

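The crop confirms it: the blue block is at about (241,217) in the full image, with its long side running down-right. The unit's frame, roller, red pawl and yellow arm are all clear.

```bash
cat >> h.py <<'E'
def rect(c,z,n="top"):
    p=ray(n,c.reshape(-1,2),z)[:,:2];(x,y),(w,h),a=cv2.minAreaRect(np.float32(p*1000))
    if w<h: w,h,a=h,w,a+90
    return np.round([x,y,w,h,(a+90)%180-90],1)   # a: direction of long side, deg
def masked(hsv,lo,hi,roi,op=0):
    m=np.zeros(hsv.shape[:2],np.uint8);x0,x1,y0,y1=roi
    m[y0:y1,x0:x1]=cv2.inRange(hsv,lo,hi)[y0:y1,x0:x1]
    return cv2.morphologyEx(m,cv2.MORPH_OPEN,np.ones((op,op))) if op else m
E
python3 - <<'E'
from h import *
im=cv2.imread("pics/top0.png");hsv=cv2.cvtColor(cv2.GaussianBlur(im,(3,3),0),cv2.COLOR_BGR2HSV)
c=big(masked(hsv,(95,100,40),(128,255,255),(215,270,190,245)));print("block",rect(c,.014))
c=big(masked(hsv,(0,0,0),(180,255,90),(280,395,130,235),7));print("plate",rect(c,.014))
c=big(masked(hsv,(0,0,0),(180,255,56),(288,330,160,212),5));print("frame",rect(c,.028))
g=masked(hsv,(0,0,85),(180,80,255),(232,250,208,226));g=big(g);(u,v),r=cv2.minEnclosingCircle(g)
print("pulley",r,ray("top",[u,v],.060))
k=big(masked(hsv,(0,0,0),(180,110,45),(331,352,178,200)));(u,v),r=cv2.minEnclosingCircle(k);print("roller",u,v,r,ray("top",[u,v],.082))
y=big(masked(hsv,(15,150,60),(35,255,255),(335,370,140,190)));print("arm",rect(y,.036))
# side view
s=cv2.imread("pics/side0.png");hs=cv2.cvtColor(s,cv2.COLOR_BGR2HSV)
b=big(masked(hs,(100,120,40),(125,255,255),(235,280,165,215)));print("side blue",cv2.boundingRect(b))
E
```

```text
block [505.4 335.1  76.9  57.4  49.3]
plate [608.8  71.  243.8 213.   86.4]
frame [593.4 143.1 110.2  89.6  -3. ]
pulley 4.939067840576172 [[0.50447193 0.33556906 0.06      ]]
roller 340.868408203125 187.86842346191406 7.44343376159668 [[0.58524854 0.06448053 0.082     ]]
arm [651.3  31.6 108.8  27.3 -21.6]
side blue (240, 181, 29, 24)
```

Run:
```python
from h import *
B=np.array([.505,.3353]);P=np.array([.5932,.1425])
for y in(49.3,229.3,-130.7):
  print(y,robot.ik([*B,.037],[180,0,y]))
for y in(-3.5,176.5,):
  print(y,robot.ik([*P,.057],[180,0,y]))
yaw=49.3
q=robot.ik([*B,.13],[180,0,yaw])
q2=robot.ik([*B,.13],[180,0,yaw-180])
best=min((x for x in((q,yaw),(q2,yaw-180)) if x[0] is not None),key=lambda x:abs(x[0][6]));yaw=best[1];print("use",yaw)
robot.set_gripper(.06,40)
robot.move_ptp([*B,.13],[180,0,yaw])
robot.move_linear([*B,.037],vel=.1)
print(robot.read_contact_force())
robot.set_gripper(0.0,40);print(robot.read_grip_width(),robot.read_finger_force(),robot.read_contact_force(),robot.read_tool_pos())
robot.move_linear([*B,.12],vel=.1);robot.hold(.3)
print(robot.read_grip_width(),robot.read_contact_force(),robot.read_t(),robot.read_qpos())
```

```text
49.3 [-57.29776955  34.50223535  24.85125498 106.20472846 -20.1738183
  43.65164936 -62.21954185]
229.3 [-36.54043348  32.19959478  -1.1678492  105.14195955   0.91818907
  42.66747913 101.09612683]
-130.7 [-36.54043348  32.19959478  -1.1678492  105.14195955   0.91818907
  42.66747913 101.09612683]
-3.5 [-44.45031882  35.29906489  34.4763103  105.73353617 -26.48805392
  47.17088091 -89.96830651]
176.5 [-32.84070404  32.01306587  19.33415348 105.17586534 -14.32266393
  45.1910682   80.42774621]
use 49.3
[ 0.38383358  0.33431564 -0.07958322]
0.02919313906154297 40.91617941856384 [ 1.4272551  -0.783626    3.90460312] [0.50601627 0.33559475 0.03801653]
0.029542884688720145 [-0.29139852 -0.11568046 -2.1876138 ] 4.725 [-59.19227544  27.43114488  27.05733849 104.64739546 -15.48310585
  51.64434397 -65.7410401 ]
```

Run:
```python
from h import *
P=[.5932,.1425]
robot.move_ptp([*P,.13],[180,0,-3.5])
robot.move_linear([*P,.082],vel=.1);robot.hold(.3)
print(robot.read_tool_pos(),robot.read_tcp_rot(),robot.read_contact_force(),robot.read_t())
a=robot.get_image("top")[:,:,::-1];b=robot.get_image("side")[:,:,::-1]
cv2.imwrite("pics/top1.png",a);cv2.imwrite("pics/side1.png",b)
A=cv2.resize(a[140:230,270:400],(520,360),interpolation=cv2.INTER_CUBIC);Bb=cv2.resize(b[150:300,260:420],None,fx=3.5,fy=3.5,interpolation=cv2.INTER_CUBIC)
o=np.zeros((600,800,3),np.uint8)
o[:360,:400]=A[:,:400];o[:525,400:]=Bb[:,:400]
cv2.imwrite("pics/crop2.png",cv2.convertScaleAbs(o,alpha=1.6))
```

```text
[0.59371858 0.142526   0.08269324] [-1.79967206e+02 -6.51701450e-02 -3.51000921e+00] [-0.09498038  0.49585423 -1.5692576 ] 6.5167
```

View pics/crop2.png

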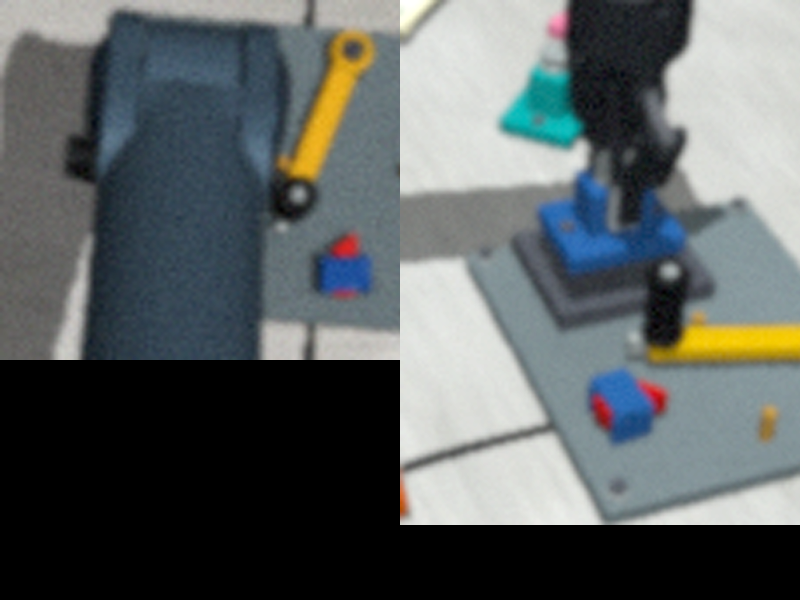

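The top view is blocked by the arm. The side view shows the blue block hovering square over the frame (crop about (610,230)), with the roller and pawl clear. I'll lower it while watching the force.

```bash
cat > low.py <<'E'
from h import *
def lower(xy,z0,z1=.0545,lim=10,step=.002):
    z=z0
    while z>z1:
        z-=step;robot.move_linear([*xy,z],vel=.03);f=robot.read_contact_force()
        p=robot.read_tool_pos()
        if z<.072: print(round(z,4),p.round(4),f.round(1))
        if f[2]>lim: return z,False
    return z,True
E
python3 - <<'E'
from low import *
print(lower([.5932,.1425],.082),robot.read_tcp_rot(),robot.read_moment(),robot.read_t())
E
```

```text
0.07 [0.593  0.1425 0.0698] [ 0.1  0.  -1.9]
0.068 [0.593  0.1425 0.0678] [ 0.2  0.6 -2.2]
0.066 [0.5933 0.1425 0.066 ] [ 1.   0.2 -1.3]
0.064 [0.5939 0.1424 0.0652] [-1.2 -0.6  5.1]
0.062 [0.5949 0.1424 0.0639] [-0.7 -0.9  7.5]
0.06 [0.5961 0.1423 0.0625] [ 0.3 -0.   7.3]
0.058 [0.5972 0.1423 0.0611] [ 1.3 -0.7  7.9]
0.056 [0.598  0.1422 0.0601] [ 1.1  0.  13. ]
(0.05599999999999998, False) [-179.87822222   -0.5065933    -3.53736879] [-0.173784    0.17699307  0.10015803] 9.8667
```

The chamfer is steering the block about 5 mm in +x, so I'll follow it.

Run:
```python
from low import *
robot.move_linear([.5985,.1424,.066],vel=.05)
r=lower([.5985,.1424],.066,z1=.0525,lim=15);print(r,robot.read_tcp_rot(),robot.read_moment(),robot.read_t())
b=robot.get_image("side")[:,:,::-1]
cv2.imwrite("pics/crop3.png",cv2.convertScaleAbs(cv2.resize(b[190:280,275:395],None,fx=6,fy=6,interpolation=cv2.INTER_CUBIC),alpha=1.6))
```

```text
0.064 [0.5976 0.1424 0.0631] [-0.   0.2 -2.1]
0.062 [0.5982 0.1424 0.0617] [ 0.4  0.8 -3. ]
0.06 [0.5989 0.1424 0.0602] [ 0.1 -0.5 -1.3]
0.058 [0.5988 0.1424 0.0599] [-4.6 -0.4  8.7]
0.056 [0.5984 0.1424 0.0593] [-8.1 -0.7 18.8]
(0.055999999999999994, False) [-1.79869719e+02  1.26481837e-01 -3.52631009e+00] [-0.26919578  1.47966809 -0.03849485] 11.4917
```

View pics/crop3.png

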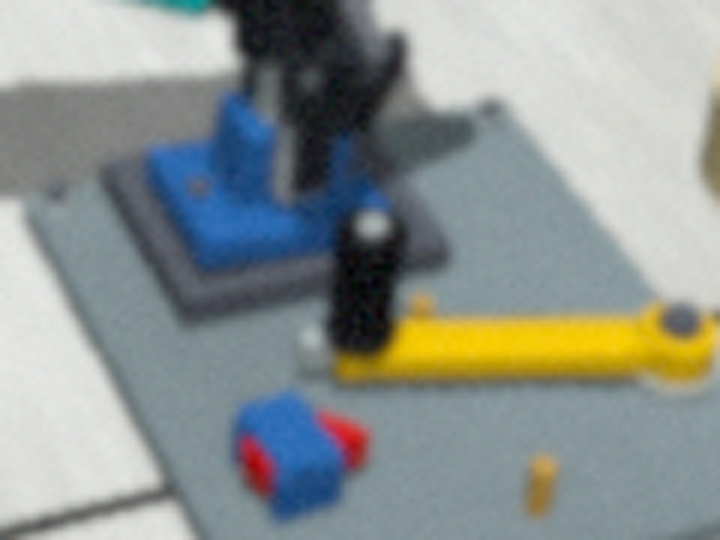

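The block has probably rotated slightly in the pads, because contact came about 4 mm above the floor. It's already inside the pocket, so I'll unload it, open slightly and look.

Run:
```python
from h import *
robot.move_linear([.5978,.1424,.0595],vel=.03);robot.hold(.2);print(robot.read_tool_pos(),robot.read_contact_force())
robot.set_gripper(.05);robot.hold(.2)
print(robot.read_tool_pos(),robot.read_contact_force())
robot.move_linear([.5978,.1424,.13],vel=.15)
robot.move_ptp([.5,.27,.2],[180,0,-3.5]);robot.hold(.1);print(robot.read_t())
a=robot.get_image("top")[:,:,::-1];b=robot.get_image("side")[:,:,::-1]
cv2.imwrite("pics/top2.png",a);cv2.imwrite("pics/side2.png",b)
f=lambda i,x,y,w,h,k:cv2.resize(i[y:y+h,x:x+w],None,fx=k,fy=k,interpolation=cv2.INTER_CUBIC)
o=np.hstack([f(a,285,155,78,110,5),f(b,282,190,80,110,5)])
cv2.imwrite("pics/crop4.png",cv2.convertScaleAbs(o,alpha=1.7))
```

```text
[0.59837128 0.14242884 0.05951459] [ 0.64868395 -0.87419336  1.11823233]
[0.5976994  0.14238431 0.05942703] [ 0.19904118  0.59190061 -0.17723407]
13.9917
```

View pics/crop4.png

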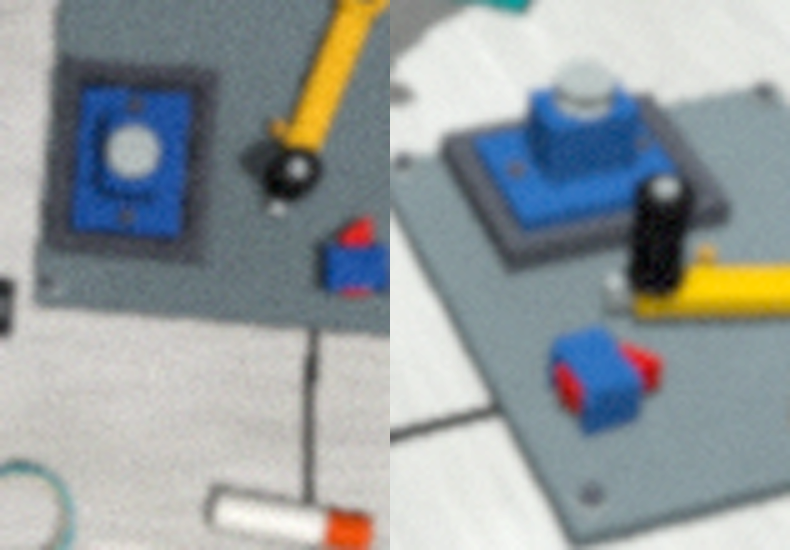

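Left is the top view and right is the side view. The block sits level and centred in the pocket, with an even dark margin all round, and the pulley is at about (311,185) in the full image. Next I'll push the roller along its arc with closed fingers.

```bash
cat > push.py <<'E'
from h import *
P=np.array([.595,.1425]);T=np.deg2rad(-3.5);Z=.066
R=np.array([[np.cos(T),-np.sin(T)],[np.sin(T),np.cos(T)]])
V=P+R@[.105,-.120]
def pose(q,back):
    a=q-.30;t=np.array([np.sin(a),-np.cos(a)])
    xy=V+R@(-.115*np.array([np.cos(a),np.sin(a)])-back*t)
    return xy,R@t,[180,0,np.degrees(a)-3.5+90]
def qof(xy,back=.0240):   # arm angle for which a tool at xy touches the roller
    d=R.T@(np.asarray(xy)-V);return np.arctan2(-d[1],-d[0])+.30+np.arctan2(back,.115)
E
python3 - <<'E'
from push import *
im=cv2.imread("pics/top2.png");hsv=cv2.cvtColor(cv2.GaussianBlur(im,(3,3),0),cv2.COLOR_BGR2HSV)
print("block",rect(big(masked(hsv,(95,100,40),(128,255,255),(290,332,165,210))),.032))
print("frame",rect(big(masked(hsv,(0,0,0),(180,100,60),(294,329,160,212))),.028))
for q in(0,.3,.66): 
    xy,t,o=pose(q,.024);print(q,xy.round(4),o,robot.ik([*xy,Z],o))
robot.set_gripper(0)
xy,t,o=pose(0,.036)
robot.move_ptp([*xy,.16],o);robot.move_linear([*xy,Z],vel=.12);robot.hold(.2)
print(robot.read_tool_pos(),robot.read_contact_force(),robot.read_grip_width(),robot.read_t())
for b in(.032,.028,.026,.024,.022):
    xy,t,o=pose(0,b);robot.move_linear([*xy,Z],vel=.05);print(b,(robot.read_contact_force()[:2]@-t).round(1),qof(robot.read_tool_pos()[:2]).round(3))
E
```

```text
block [592.9 143.2  85.5  65.4  -3.5]
frame [593.5 142.9 111.1  90.4  -3.3]
0 [0.5934 0.0794] [180, 0, np.float64(69.3112661460753)] [-33.15788992  31.46442194  26.8741017  106.96453538 -19.1358533
  46.03531325 -16.92686128]
0.3 [0.5792 0.0473] [180, 0, np.float64(86.5)] [-28.81379255  29.41619533  24.51366853 109.37338605 -16.83413642
  44.72188348   1.48330678]
0.66 [0.5755 0.0054] [180, 0, np.float64(107.12648062470964)] [-22.94506963  28.53238487  22.18325155 110.06466171 -14.99126047
  44.20356141  24.75709687]
[0.59845565 0.09071813 0.06704953] [ 0.00338508 -0.2833382   0.12963901] 0.00012017359466201836 17.1667
0.032 -0.4 -0.061
0.028 -0.1 -0.028
0.026 0.6 -0.015
0.024 0.7 0.002
0.022 1.6 0.011
```

Run:
```python
from push import *
for q in np.arange(.04,.69,.03):
    xy,t,o=pose(q,.022);robot.move_linear([*xy,Z],o,vel=.06)
    f=robot.read_contact_force();p=robot.read_tool_pos();fn=f[:2]@-t
    print(round(q,2),"q",qof(p[:2]).round(3),"F",fn.round(1),"z",p[2].round(4),f[2].round(1))
    if fn>25 or abs(f[2])>15: break
print(robot.read_t())
b=robot.get_image("side")[:,:,::-1];a=robot.get_image("top")[:,:,::-1];cv2.imwrite("pics/side3.png",b)
f=lambda i,x,y,w,h,k:cv2.resize(i[y:y+h,x:x+w],None,fx=k,fy=k,interpolation=cv2.INTER_CUBIC)
o=np.hstack([f(a,320,135,65,95,5),f(b,285,195,95,95,5)])
cv2.imwrite("pics/crop5.png",cv2.convertScaleAbs(o,alpha=1.7))
```

```text
0.04 q 0.042 F 5.1 z 0.0662 -0.2
0.07 q 0.077 F 4.7 z 0.0661 -0.5
0.1 q 0.111 F 4.8 z 0.0661 -0.3
0.13 q 0.143 F 4.4 z 0.0661 0.2
0.16 q 0.173 F 5.3 z 0.066 0.3
0.19 q 0.202 F 5.4 z 0.066 0.8
0.22 q 0.232 F 5.2 z 0.066 0.6
0.25 q 0.261 F 6.5 z 0.066 1.4
0.28 q 0.29 F 5.9 z 0.066 0.4
0.31 q 0.305 F 7.5 z 0.0661 0.9
0.34 q 0.32 F 9.8 z 0.0661 1.5
0.37 q 0.34 F 11.3 z 0.0661 1.3
0.4 q 0.363 F 12.7 z 0.0661 2.6
0.43 q 0.416 F 9.8 z 0.066 1.9
0.46 q 0.457 F 7.1 z 0.066 0.9
0.49 q 0.491 F 8.0 z 0.0659 1.9
0.52 q 0.52 F 7.3 z 0.0659 2.6
0.55 q 0.549 F 7.6 z 0.0659 2.6
0.58 q 0.578 F 8.7 z 0.0659 2.1
0.61 q 0.606 F 8.7 z 0.0659 3.3
0.64 q 0.635 F 8.1 z 0.0658 3.8
0.67 q 0.664 F 8.6 z 0.0658 4.5
23.9167
```

View pics/crop5.png

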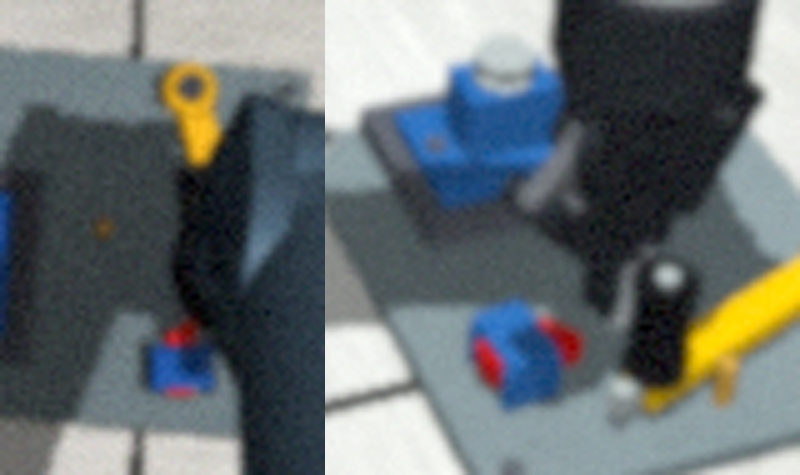

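The force peaked and then dropped at q≈0.4, which is the click. The pawl is out behind the arm, and the beam is almost at the orange stop pin (crop about (725,380)). I'll go on gently until the force rises at the stop.

Run:
```python
from push import *
for q in np.arange(.68,.78,.01):
    xy,t,o=pose(q,.022);robot.move_linear([*xy,Z],o,vel=.04)
    f=robot.read_contact_force();p=robot.read_tool_pos();fn=f[:2]@-t
    print(round(q,2),"q",qof(p[:2]).round(3),"F",fn.round(1),"z",p[2].round(4),f.round(1))
    if fn>14: break
robot.hold(1);p=robot.read_tool_pos();print(qof(p[:2]),robot.read_contact_force(),robot.read_t())
b=robot.get_image("side")[:,:,::-1]
cv2.imwrite("pics/crop6.png",cv2.convertScaleAbs(cv2.resize(b[185:295,280:400],None,fx=5,fy=5,interpolation=cv2.INTER_CUBIC),alpha=1.7))
```

```text
0.68 q 0.671 F 8.8 z 0.0658 [-3.6  8.1  4.2]
0.69 q 0.681 F 8.9 z 0.0658 [-3.7  8.2  3.8]
0.7 q 0.683 F 9.7 z 0.0658 [-3.4  9.1  4.9]
0.71 q 0.685 F 11.0 z 0.0658 [-3.  10.6  5.4]
0.72 q 0.686 F 13.1 z 0.0658 [-4.8 12.2  6.3]
0.73 q 0.687 F 14.3 z 0.0658 [-6.1 13.   6.5]
0.6873157702921943 [-5.11089916 13.5351452   7.16570254] 26.5167
```

View pics/crop6.png

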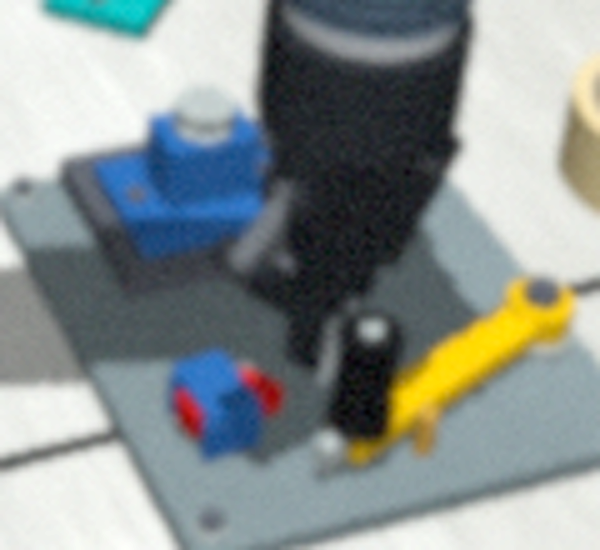

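The beam is hard against the stop pin at (425,430) and the fingers are on the roller at (370,370). The pawl is out behind the arm and clear of the fingers, and the block is still seated. I'm handing in.

```bash
python3 -c "
from cell import robot
print(robot.sign_off())"
```

```text
the job is handed in; nothing more can be done
None
```

I seated the blue block in the pocket and let go of it, pushed the yellow arm past the pawl click to its end stop, and handed in with the fingers still holding it there at about 14 N, after about 27 s; the verdict was not shown.

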